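Hang the helmet headgear on the tilting bar

TASK

The headgear of the welding helmet has to go up on the tilting hanger. First take the yellow tube from under the bar and lay it on the bench to one side, its middle at least 15 cm from the bar's line; then press the rubber-tipped end of the bar all the way down, and push the headgear along the bench, without gripping it, until its crown strap stands over the bar between the two orange bands. Finally press the red lever pad fully down so that the bar comes up level and stays there with the headgear hanging from it clear of the bench, and leave the green tin, the red magnet and the tape measure where they are.

Things in the scene. Friction and masses are not known exactly. Their poses are not given: they have to be found in the camera images.
- hanger: fixed grey hanger stand. Origin under its post at bench level, z up. Its -y is the way the bar runs from the post, +y the lever side, x across the bar. Foot plate 130 (x) x 150 (y) x 8 mm, from y = -15 to +135 mm; post 42 (x) x 34 (y) mm, 159 mm high, with the pivot pin (along x) at y = 0, z = 139 mm. Under the bar beyond y = -17 mm there is only bench
- bar (a joint): tilt of the bar about the pivot, rad: 0 = level (upper stop), 0.35 = rubber-tipped end fully down (lower stop). Stiff hinge (0.7 N m friction) that stays where it is left; pressing takes 5 to 15 N. The bar is a 22 mm round tube, its axis through the pivot, to 198 mm, then a 30 mm thick rubber tip to 214 mm
- bar_mark (a point): point on top of the bar, 150 mm from the pivot, midway between the two orange bands (8 mm wide, at 115 and 185 mm); moves with the bar: z = 150 mm with the bar level, 98 mm with it fully down
- bar_tip (a point): centre of the outer face of the rubber tip of the bar, 214 mm from the pivot; moves with the bar
- lever_pad (a point): centre of the top face of the red lever pad (50 x 44 mm), on the other side of the pivot, 100 mm from it; at z = 153 mm with the bar level, about 34 mm higher with the bar fully down; pressing it down raises the bar
- headgear: rigid helmet headgear, 0.16 kg: black oval band, outside 155 (x) x 185 (y) mm, 28 mm high, 5 mm thick, with a grey strap arching over it. Origin: centre of the band at its lower edge, z up; +y the front (blue brow pad), which starts towards the post, -y the rear (ratchet). Not to be squeezed or shoved over 18 N; sliding takes 1 to 3 N. Wanted: origin at hanger x = 0, y = -150 mm
- crown (a point): underside of the headgear's grey crown strap at its highest point, 118 mm above the headgear's origin. The strap is 24 mm wide and 4 mm thick and arches from side to side (headgear x-z plane at y = 0); when the headgear is pushed along hanger +y it passes over the lowered bar
- ratchet (a point): rear end of the headgear's ratchet box with yellow knob, 115 mm behind the headgear's origin (headgear y = -115 mm, z = 17 mm). The box is 36 mm wide, 31 mm high; either side of it, at headgear x = +-37 mm, the outer face of the band is at y = -80 mm
- tungsten_tube: yellow plastic tube with red ends, 179 mm long, 22 mm thick, 0.08 kg, lying flat under the bar roughly across it, more of it on the +x side of the hanger. Origin at the middle of its length, on its underside; its long axis is its y axis. It can roll a little when released
- parts_tin: flat dark green parts tin with a closed lid, 73 x 102 x 26 mm, bystander
- magnet_square: red triangular welding magnet lying flat, 75 x 75 x 14 mm, bystander
- tape_measure: yellow tape measure, 60 x 69 x 31 mm, bystander

How it is judged:
On the way, in this order (a step that is already met when the one before it is completed fails the run):
1. the yellow tube lies at rest on the bench with its middle well to one side of the bar's line (over 13 cm) ((x of tungsten_tube in the frame of hanger above 0.13 m or x of tungsten_tube in the frame of hanger below -0.13 m) and height (world z) of tungsten_tube between -0.03 and 0.03 m and linear speed of tungsten_tube below 0.05 m/s and contact force between tungsten_tube and the fingers below 0.1 N), for 0.2 s.
2. the bar is pressed down to its lower stop (over 0.31 rad) (value of joint bar above 0.31 rad), for 0.2 s.
3. the headgear stands on the bench with its crown strap over the lowered bar, between the bands (value of joint bar above 0.25 rad and y of headgear in the frame of hanger between -0.19 and -0.1 m and x of headgear in the frame of hanger between -0.045 and 0.045 m and height (world z) of headgear below 0.008 m and angle between headgear's own z axis and vertical below 0.08 rad), for 0.2 s.
At the end, for the whole second after the job is handed in: the bar is level (within 0.05 rad); the headgear hangs on it by its strap, 9 to 20 cm from the post, within 4 cm of the bar's line, 15 mm or more off the bench, tilted under 0.3 rad, swinging under 0.12 m/s; the tube rests on the bench, its middle over 13 cm to one side of the bar's line (value of joint bar below 0.05 rad and height (world z) of headgear above 0.015 m and angle between headgear's own z axis and vertical below 0.3 rad and y of headgear in the frame of hanger between -0.2 and -0.09 m and x of headgear in the frame of hanger between -0.04 and 0.04 m and contact force between headgear and hanger above 0.5 N and linear speed of headgear below 0.12 m/s and (x of tungsten_tube in the frame of hanger above 0.13 m or x of tungsten_tube in the frame of hanger below -0.13 m) and height (world z) of tungsten_tube between -0.03 and 0.03 m and linear speed of tungsten_tube below 0.05 m/s); the robot touches nothing.
It fails at once if the headgear is gripped or shoved hard (over 18 N from the fingers) (contact force between the fingers and headgear above 18 N).
It fails at once if the green tin is moved (distance of parts_tin from where it was at the start of the episode above 0.02 m).
It fails at once if the magnet is moved (distance of magnet_square from where it was at the start of the episode above 0.02 m).
It fails at once if the tape measure is moved (distance of tape_measure from where it was at the start of the episode above 0.02 m).
It also fails if it takes over 69 s, if anything falls off the work surface, if the arm or the gripper's body presses on something with over 40 N, if the wrist force passes 120 N, or if a joint passes its speed limit or range.

ROBOT

A 7-joint arm with a two-finger parallel gripper is mounted at the origin on the work surface; the furniture and walls round the work are solid. World frame = base frame: x ahead of the robot, y to its left, z up, the work surface at z = 0. Lengths are in m, angles in rad, forces in N, time in s.
With the tool pointing down it reaches from about 0.425 to 0.925 m from the base axis. Payload 6.8 kg.
Tool frame: the origin (TCP) lies at the very end of the fingers, on their centre line; the grasp point (between the pads) lies bot.tcp_to_grasp behind it (bot.tcp_to_grasp is the distance from the TCP to the grasp point, in m); z points along the fingers, y is the line along which they close (so a half turn about z gives the same grasp; the last joint's range is limited). The gripper opens to 85 mm and grips with 20 to 120 N. Pads are 22 mm wide; open, the fingers measure 114 mm over their backs; the gripper's body (76 mm by 85 mm) begins 54 mm behind the grasp point. The pads swing forward as they close: fully open they stand 13 mm farther back than shut.
Start: joints at [1.023, 0.477, 0.022, 1.555, -0.011, 1.109, -0.083], TCP at [0.287, -0.611, 0.231] pointing down, gripper open.
Joint ranges: [-2.96, 2.96], [-0.34, 2.1], [-1.41, 1.46], [0.24, 2.44], [-1.37, 4.51], [0.17, 1.92], [-2.96, 2.96]. Speed limits (rad/s): [2.39, 2.39, 3.14, 3.14, 3.14, 3.14, 3.14].

INTERFACE

Orientations are given as a unit quaternion [w, x, y, z].
In Python, from station import bot gives the robot as it stands.
- The arm moves only by the tool servo_tool, never from a script. Its argument "motion" is a list that holds one entry, the list of rows, each a list of 7 numbers: the shift along the tool's x, y, z in m, then the turn, a rotation vector about the tool's x, y, z in units of 5 degrees (1.0 is 5 degrees), then the opening, from 0 (shut) to 1 (fully open). A call has 1 to 20 rows; each row is the pose to reach, as a shift and turn from the pose commanded when the call began, along the tool's axes at that moment; what a row does not reach only later rows make up. A row lasts 1/12 s, in which the tool goes at most 41.7 mm and 7.16 degrees, less where a joint would pass 70% of its speed; a pose out of reach is approached as far as the arm can. A call with a gripper value outside its range is refused whole. The fingers move at their own pace and stop on an object; "grip_force" is the grip in N (left out, the last holds). Time passes only in rows, so rows that repeat a pose let the fingers close. It gives the time, the measured TCP pose, the force, the opening and the grip force at its end, in the units of the state.
- bot.get_obs(): the state, without advancing time (a new reading comes with each control period).
- bot.read_camera(name): name is "scene" or "top" or "wrist"; returns a dict with "img" (400x640x3 uint8, red, green, blue), "K" (3x3 intrinsics, pixels), "pose" (4x4, takes a point from camera to world coordinates). Camera axes: x right, y down, z forward; pixel columns grow to the right and rows downward; lengths in m; the calibration is good to about 2 mm. The wrist camera is an equidistant fisheye: a pixel r from the principal point sees the ray r / f radians off the axis. A picture is of the moment at which its call begins. There is no depth.
- bot.hand_in(): hands the job in; it is judged then, once.
The state is a dict: "t": time; "q": joint angles; "joint_vel": joint speeds; "joint_torque": joint torques, N m; "eef_pos": TCP position; "tool_rot": TCP orientation; "contact_force": force on the tool from outside, world axes, zero at the start; "torque": the same for the moment, N m; "gripper_width": opening from 0.0 (shut) to 1.0 (fully open); "grasp_force": force on a finger pad.
Only numpy, scipy, OpenCV 4.12 (cv2) and the standard library are available. Lean on these libraries where they do the work, as an engineer would, in place of code of your own. Each camera call takes 0.05 s, during which the arm holds its last target. There are 200 camera calls.

## Working session

There is one attempt and no reset: what is moved stays moved. The work goes in short steps, Python scripts to look and compute and a tool call to move; the robot and the scene stay as the last step left them, time stands still between calls to the robot, and variables do not carry over. Pictures are saved under pics/ and viewed, at most 10 in all, crops included, and the job is handed in when it is done.

Besides the shell and the picture viewer there is one more tool, called after "Emit:" as a command line: name --argument value ..., lists and objects as JSON in quotes. servo_tool: Moves the arm, as the interface text tells. Its arguments: {"type":"object","properties":{"motion":{"type":"array"},"grip_force":{"type":"number"}},"required":["motion"]}

```bash
ls; mkdir -p pics; python3 - <<'E'
from station import bot
import cv2,numpy as np
o=bot.get_obs();print({k:np.round(v,3) for k,v in o.items()},bot.tcp_to_grasp)
for n in("top","scene"):
    c=bot.read_camera(n);cv2.imwrite(f"pics/{n}0.png",c["img"][:,:,::-1]);print(n,np.round(c["K"],1).tolist(),np.round(c["pose"],3).tolist())
E
```

```text
pics
{'t': np.float64(0.0), 'q': array([ 1.023,  0.478,  0.022,  1.556, -0.012,  1.109, -0.083]), 'joint_vel': array([-0.   , -0.   , -0.   , -0.   , -0.001, -0.   ,  0.   ]), 'joint_torque': array([ 0.0000e+00, -5.9646e+01,  1.6080e+00, -2.8120e+01,  1.3000e-02,
        9.0000e-03,  0.0000e+00]), 'eef_pos': array([ 0.287, -0.61 ,  0.23 ]), 'tool_rot': array([-0.001,  0.976,  0.218, -0.   ]), 'contact_force': array([-0.216,  0.116,  0.174]), 'torque': array([-0.031,  0.013,  0.069]), 'grasp_force': np.float64(0.0), 'gripper_width': np.float64(0.999)} 0.0187
top [[386.6, 0.0, 313.8], [0.0, 386.6, 204.4], [0.0, 0.0, 1.0]] [[-0.024, -0.994, 0.11, 0.474], [-0.999, 0.027, 0.026, 0.171], [-0.029, -0.109, -0.994, 1.042], [0.0, 0.0, 0.0, 1.0]]
scene [[377.5, 0.0, 328.6], [0.0, 377.5, 197.8], [0.0, 0.0, 1.0]] [[-0.791, -0.323, 0.52, 0.046], [-0.612, 0.427, -0.666, 0.883], [-0.007, -0.845, -0.535, 0.689], [0.0, 0.0, 0.0, 1.0]]
```

View pics/top0.png

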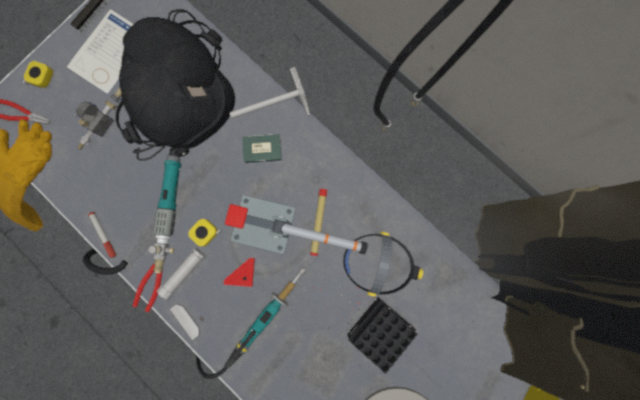

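View pics/scene0.png

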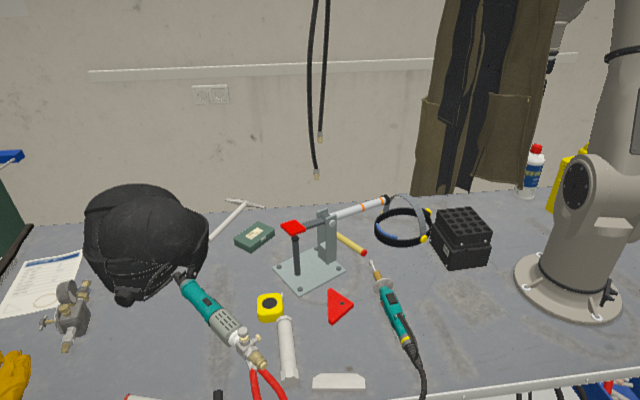

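The top view shows the hanger post at about (278,228), with the bar running right to its tip at (362,247). The tube spans (323,190) to (314,254), and the headgear is centred at about (381,263) with its ratchet at (418,273). The pad is at (236,216). The scene view shows the same things, with the pad at (292,228). Next I'll segment by colour and triangulate.

```bash
cat > h.py <<'E'
from station import bot
import cv2,numpy as np
def cam(n,save=None):
    c=bot.read_camera(n)
    if save: cv2.imwrite(f"pics/{save}.png",c["img"][:,:,::-1])
    return c
def ray(c,p):
    K=c["K"];x,y=(p[0]-K[0,2])/K[0,0],(p[1]-K[1,2])/K[1,1]
    d=c["pose"][:3,:3]@np.array([x,y,1.]);return c["pose"][:3,3],d/np.linalg.norm(d)
def plane(c,p,z):
    o,d=ray(c,p);return o+d*(z-o[2])/d[2]
def tri(c1,p1,c2,p2):
    o,d=ray(c1,p1);e,g=ray(c2,p2)
    s=np.linalg.lstsq(np.c_[d,-g],e-o,rcond=None)[0];a,b=o+s[0]*d,e+s[1]*g
    return (a+b)/2,np.linalg.norm(a-b)
def blobs(c,hr,smin,vmin,box,amin=6,smax=256):
    h=cv2.cvtColor(c["img"],cv2.COLOR_RGB2HSV).astype(int);H,S,V=h[...,0],h[...,1],h[...,2]
    m=(((H>=hr[0])&(H<=hr[1])) if hr[0]<=hr[1] else ((H>=hr[0])|(H<=hr[1])))&(S>=smin)&(S<smax)&(V>=vmin)
    k=np.zeros_like(m);k[box[1]:box[3],box[0]:box[2]]=1
    n,l,s,ce=cv2.connectedComponentsWithStats((m&k).astype(np.uint8))
    return [(int(s[i,4]),np.round(ce[i],1).tolist(),s[i,:4].tolist()) for i in range(1,n) if s[i,4]>=amin]
E
python3 - <<'E'
from h import *
t=cam("top");s=cam("scene")
for nm,c,b in(("top",t,(215,170,440,310)),("scene",s,(260,180,440,320))):
    for q,hr,sm in(("red",(172,4),140),("orange",(5,17),90),("yellow",(18,32),120),("blue",(100,125),130)):
        print(nm,q,blobs(c,hr,sm,60,b))
a=cv2.resize(t["img"][170:310,210:440],None,fx=3.4,fy=3.4,interpolation=2)
cv2.imwrite("pics/tz.png",a[:,:,::-1])
a=cv2.resize(s["img"][180:310,260:450],None,fx=4,fy=4,interpolation=2)
cv2.imwrite("pics/sz.png",a[:,:,::-1])
E
```

```text
top red [(37, [322.6, 191.9], [319, 189, 8, 7]), (376, [235.8, 216.0], [225, 205, 22, 23]), (8, [313.2, 253.6], [311, 253, 6, 2]), (503, [241.8, 274.4], [224, 258, 30, 28])]
top orange [(9, [322.1, 195.4], [319, 195, 7, 2]), (26, [326.0, 238.4], [324, 234, 5, 10]), (25, [354.8, 245.6], [353, 241, 4, 10]), (8, [313.8, 252.4], [311, 252, 6, 2])]
top yellow [(11, [215.2, 230.7], [215, 227, 2, 9]), (20, [384.6, 233.5], [381, 232, 8, 4]), (42, [419.8, 273.7], [417, 269, 6, 10]), (72, [286.1, 290.8], [280, 283, 13, 16]), (24, [371.3, 293.7], [368, 292, 8, 4])]
top blue []
scene red [(263, [292.8, 227.3], [280, 220, 26, 17]), (28, [363.6, 252.4], [361, 249, 6, 7]), (544, [337.2, 304.8], [327, 288, 27, 32])]
scene orange [(20, [381.2, 200.5], [379, 197, 5, 8]), (23, [362.3, 206.9], [360, 203, 5, 9]), (6, [361.2, 251.5], [360, 249, 4, 6]), (6, [381.5, 302.5], [381, 301, 2, 4])]
scene yellow [(22, [428.0, 210.6], [425, 208, 7, 8]), (143, [348.5, 243.0], [337, 233, 26, 21]), (48, [423.2, 238.5], [420, 235, 8, 8]), (52, [376.9, 275.2], [373, 271, 9, 10]), (456, [270.9, 306.9], [260, 293, 23, 27])]
scene blue [(6, [376.3, 223.8], [376, 222, 2, 5]), (11, [384.3, 233.6], [381, 231, 8, 6]), (10, [392.9, 236.8], [390, 236, 7, 3])]
```

View pics/tz.png

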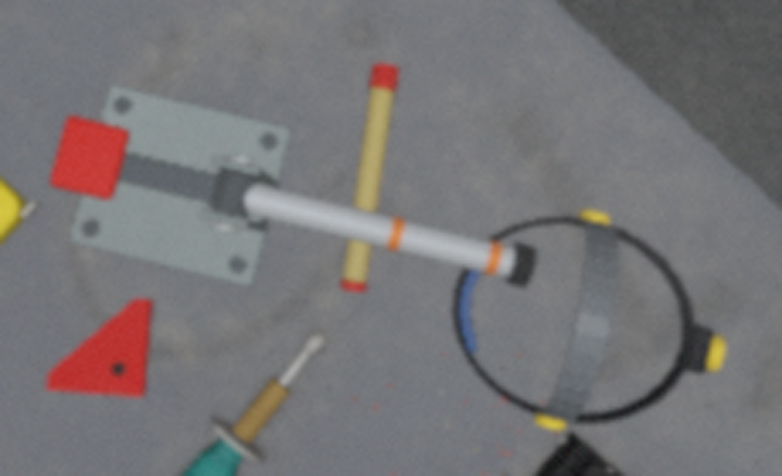

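View pics/sz.png

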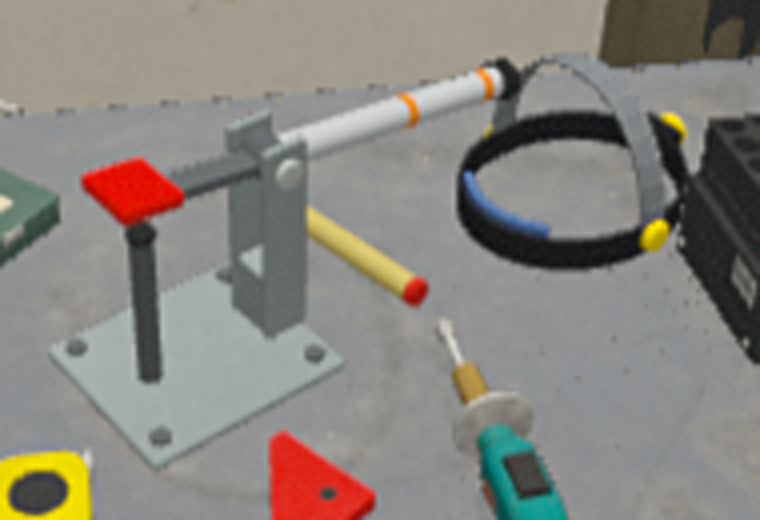

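The zooms show the foot plate corners, both tube ends, the strap (crown about (593,325) in the top zoom) and the knobs clearly. I'll compute poses from them.

```bash
cat >> h.py <<'E'
def hf(p,O,th): # world->hanger xy ; th = angle of hanger x axis
    c,s=np.cos(th),np.sin(th);d=np.asarray(p)[:2]-O[:2];return np.array([c*d[0]+s*d[1],-s*d[0]+c*d[1]])
E
python3 - <<'E'
from h import *
np.set_printoptions(precision=4,suppress=True)
t=cam("top");s=cam("scene")
T=lambda x,y:(x/3.4+210-.35,y/3.4+170-.35); S=lambda x,y:(x/4+260-.4,y/4+180-.4)
P=[plane(t,T(*p),.008) for p in((110,86),(288,128),(250,284),(72,240))]
Q=[plane(s,S(*p),.008) for p in((160,468),(343,360),(50,350))]
print("top corners",*P);print("scene corners",*Q)
print("sides",[np.linalg.norm(P[i]-P[i-1]) for i in range(4)])
ydir=(P[0]-P[1]+P[3]-P[2])[:2];th=np.arctan2(ydir[1],ydir[0])-np.pi/2
y=np.array([np.cos(th+np.pi/2),np.sin(th+np.pi/2)])
C=np.mean(P,0)[:2];O=C-.06*y
print("C",C,"O",O,"th deg",np.degrees(th))
b1,e1=tri(t,(326,238.4),s,(362.3,206.9));b2,e2=tri(t,(354.8,245.6),s,(381.2,200.5))
pad,e3=tri(t,(235.8,216),s,(292.8,227.3))
for n,p in(("band1",b1),("band2",b2),("pad",pad)):print(n,p,hf(p,O,th))
print(e1,e2,e3,"bar dir th",np.degrees(np.arctan2(*(b1-b2)[1::-1])-np.pi/2), np.degrees(np.arctan2(*(b1-pad)[1::-1])+np.pi/2))
for n,a,b in(("-x knob",(371.3,293.7),(423.2,238.5)),("+x knob",(384.6,233.5),S(490,130)),("ratchet",(419.8,273.7),(428,210.6)),("tube near end",T(354,285),S(415,291))):
    p,e=tri(t,a,s,b);print(n,p,e,hf(p,O,th))
cr,e=tri(t,T(593,325),s,S(575,60));print("crown",cr,e,hf(cr,O,th))
A=plane(t,T(385,67),.016);B=plane(t,T(353,288),.016);print("tube ends",A,B,np.linalg.norm(A-B),(A+B)/2,hf((A+B)/2,O,th),"dir",np.degrees(np.arctan2(*(A-B)[1::-1])))
E
```

```text
top corners [0.62   0.3916 0.008 ] [0.5825 0.25   0.008 ] [0.4605 0.282  0.008 ] [0.4983 0.4222 0.008 ]
scene corners [0.4931 0.4256 0.008 ] [0.4602 0.284  0.008 ] [0.6181 0.3926 0.008 ]
sides [np.float64(0.12549999900575456), np.float64(0.1465754605873407), np.float64(0.12607796412739838), np.float64(0.14519097008201368)]
C [0.5403 0.3365] O [0.5248 0.2785] th deg -14.961179242944777
band1 [0.4929 0.1667 0.1278] [-0.0019 -0.1163]
band2 [0.4745 0.0991 0.1206] [-0.0024 -0.1863]
pad [0.5503 0.3742 0.1575] [-0.0002  0.099 ]
0.003143708840163158 0.0031055754304552233 0.00013574293577614389 bar dir th -15.303155198931327 -15.437769086435837
-x knob [0.3521 0.0543 0.017 ] 0.002389552172415181 [-0.109  -0.2612]
+x knob [0.5084 0.0148 0.021 ] 0.006521160724194942 [ 0.0522 -0.259 ]
ratchet [ 0.3996 -0.0722  0.0243] 0.0005550993120187401 [-0.0304 -0.3711]
tube near end [0.4585 0.2009 0.0104] 0.0013712578684624693 [-0.0441 -0.0921]
crown [0.4327 0.036  0.1243] 0.00957107998801641 [-0.0264 -0.2581]
tube ends [0.6279 0.1718 0.016 ] [0.4557 0.2012 0.016 ] 0.17472103722673452 [0.5418 0.1865 0.016 ] [ 0.0401 -0.0845] dir -9.68768316862612
```

```bash
cat >> h.py <<'E'
from scipy.spatial.transform import Rotation as Rn
HO=np.array([.525,.279]);TH=np.radians(-15.3)
def h2w(x,y,z): c,s=np.cos(TH),np.sin(TH);return np.array([HO[0]+c*x-s*y,HO[1]+s*x+c*y,z])
def down(deg,tilt=0): # tool x at world angle deg, z down, then tilt about tool y (deg)
    a=np.radians(deg);x=np.array([np.cos(a),np.sin(a),0]);z=np.array([0,0,-1.]);return Rn.from_matrix(np.c_[x,np.cross(z,x),z])*Rn.from_euler("y",tilt,degrees=True)
def rel(*targets):
    o=bot.get_obs();R=Rn.from_quat(o["tool_rot"],scalar_first=True)
    print("t",round(float(o["t"]),2),"tcp",np.round(o["eef_pos"],4),"xang",np.round(np.degrees(np.arctan2(*R.as_matrix()[1::-1,0])),1),"F",np.round(o["contact_force"],1),"w",round(float(o["gripper_width"]),2))
    for p,T in targets: print(np.round(R.inv().apply(p-o["eef_pos"]),3),np.round(np.degrees((R.inv()*T).as_rotvec())/5,2))
E
python3 - <<'E'
from h import *
g=np.array([.586,.179])
rel((np.r_[g,.20],down(-9.7)),(np.r_[g,.06],down(-9.7)),(np.r_[g,.004],down(-9.7)))
E
```

```text
t 0.3 tcp [ 0.2873 -0.6106  0.231 ] xang 25.2 F [-0.5  0.3  0.7] w 1.0
[ 0.606 -0.587  0.031] [-0.01  0.    6.98]
[ 0.606 -0.587  0.171] [-0.01  0.    6.98]
[ 0.606 -0.587  0.227] [-0.01  0.    6.98]
```

Emit:
servo_tool --motion '[[[0.606,-0.587,0.031,0,0,7,1],[0.606,-0.587,0.031,0,0,7,1],[0.606,-0.587,0.031,0,0,7,1],[0.606,-0.587,0.031,0,0,7,1],[0.606,-0.587,0.031,0,0,7,1],[0.606,-0.587,0.031,0,0,7,1],[0.606,-0.587,0.031,0,0,7,1],[0.606,-0.587,0.031,0,0,7,1],[0.606,-0.587,0.031,0,0,7,1],[0.606,-0.587,0.031,0,0,7,1],[0.606,-0.587,0.031,0,0,7,1],[0.606,-0.587,0.031,0,0,7,1],[0.606,-0.587,0.031,0,0,7,1],[0.606,-0.587,0.031,0,0,7,1],[0.606,-0.587,0.031,0,0,7,1],[0.606,-0.587,0.031,0,0,7,1],[0.606,-0.587,0.031,0,0,7,1],[0.606,-0.587,0.031,0,0,7,1],[0.606,-0.587,0.031,0,0,7,1],[0.606,-0.587,0.031,0,0,7,1]]]'

```text
t: 1.97
eef_pos: [0.5821, 0.1692, 0.2007]
tool_rot: [0.0, 0.996, -0.086, 0.0]
contact_force: [0.4, 0.2, 0.2]
gripper_width: 0.999
grasp_force: 0.0
```

```bash
python3 - <<'E'
from h import *
g=np.array([.586,.179])
rel((np.r_[g,.20],down(-9.7)),(np.r_[g,.06],down(-9.7)),(np.r_[g,.004],down(-9.7)))
print(np.round(bot.get_obs()["q"],2))
E
```

```text
t 1.97 tcp [0.5821 0.1692 0.2007] xang -9.8 F [0.4 0.2 0.2] w 1.0
[ 0.002 -0.01   0.001] [ 0.   -0.   -0.02]
[ 0.002 -0.01   0.141] [ 0.   -0.   -0.02]
[ 0.002 -0.01   0.197] [ 0.   -0.   -0.02]
[-0.19  0.41 -0.25  1.74  0.12  1.   -2.23]
```

Emit:
servo_tool --motion '[[[0.002,-0.01,0.04,0,0,0,1],[0.002,-0.01,0.08,0,0,0,1],[0.002,-0.01,0.12,0,0,0,1],[0.002,-0.01,0.155,0,0,0,1],[0.002,-0.01,0.18,0,0,0,1],[0.002,-0.01,0.197,0,0,0,1],[0.002,-0.01,0.197,0,0,0,1],[0.002,-0.01,0.197,0,0,0,0],[0.002,-0.01,0.197,0,0,0,0],[0.002,-0.01,0.197,0,0,0,0],[0.002,-0.01,0.197,0,0,0,0],[0.002,-0.01,0.197,0,0,0,0],[0.002,-0.01,0.197,0,0,0,0],[0.002,-0.01,0.197,0,0,0,0],[0.002,-0.01,0.197,0,0,0,0]]]' --grip_force 40

```text
t: 3.22
eef_pos: [0.586, 0.177, 0.0049]
tool_rot: [-0.0, 0.996, -0.086, 0.001]
contact_force: [-1.2, -1.5, 7.6]
gripper_width: 0.202
grasp_force: 38.9
```

```bash
python3 - <<'E'
from h import *
p=h2w(.155,-.035,.004);u=(np.cos(TH),np.sin(TH));g=bot.get_obs()["eef_pos"]
m=g+np.r_[.09*np.array(u),.03]
rel((g+[0,0,.03],down(-9.8)),(m,down(-9.8)),(p+[0,0,.03],down(74.7)),(p,down(74.7)))
E
```

```text
t 3.22 tcp [0.586  0.177  0.0049] xang -9.8 F [-1.2 -1.5  7.6] w 0.2
[ 0.   -0.   -0.03] [-0.01 -0.02 -0.  ]
[ 0.09   0.009 -0.03 ] [-0.01 -0.02 -0.  ]
[ 0.073 -0.04  -0.029] [ 1.00e-02 -2.00e-02 -1.69e+01]
[ 0.073 -0.04   0.001] [ 1.00e-02 -2.00e-02 -1.69e+01]
```

Emit:
servo_tool --motion '[[[0,0,-0.015,0,0,0,0],[0,0,-0.03,0,0,0,0],[0.025,0.003,-0.03,0,0,0,0],[0.05,0.005,-0.03,0,0,0,0],[0.075,0.008,-0.03,0,0,0,0],[0.09,0.009,-0.03,0,0,-1,0],[0.09,0.005,-0.03,0,0,-2.4,0],[0.088,0,-0.03,0,0,-3.8,0],[0.086,-0.005,-0.03,0,0,-5.2,0],[0.084,-0.01,-0.03,0,0,-6.6,0],[0.082,-0.015,-0.03,0,0,-8,0],[0.08,-0.02,-0.03,0,0,-9.4,0],[0.078,-0.025,-0.03,0,0,-10.8,0],[0.076,-0.03,-0.03,0,0,-12.2,0],[0.074,-0.035,-0.03,0,0,-13.6,0],[0.073,-0.04,-0.03,0,0,-15,0],[0.073,-0.04,-0.03,0,0,-16.4,0],[0.073,-0.04,-0.03,0,0,-16.9,0],[0.073,-0.04,-0.03,0,0,-16.9,0],[0.073,-0.04,-0.03,0,0,-16.9,0]]]'

```text
t: 4.88
eef_pos: [0.664, 0.2034, 0.0336]
tool_rot: [-0.0, 0.796, 0.606, -0.0]
contact_force: [0.4, -0.1, -1.0]
gripper_width: 0.202
grasp_force: 39.2
```

```bash
python3 - <<'E'
from h import *
p=h2w(.155,-.035,.004)
rel((p,down(74.7)))
t=cam("top");a=cv2.resize(t["img"][130:310,210:440],None,fx=3,fy=3,interpolation=2)
cv2.imwrite("pics/t2.png",a[:,:,::-1])
E
```

```text
t 4.88 tcp [0.664  0.2034 0.0336] xang 74.6 F [ 0.4 -0.1 -1. ] w 0.2
[0.001 0.001 0.03 ] [-0.    0.   -0.02]
```

View pics/t2.png

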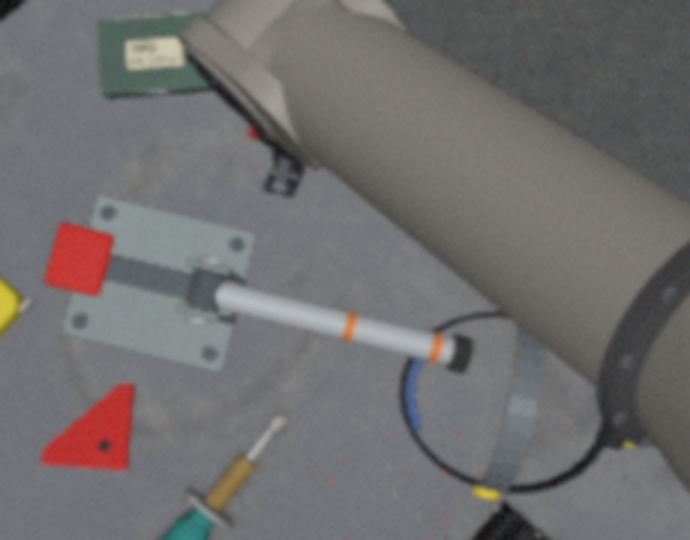

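The red tube end shows at (253,132), so the tube is held parallel to the bar and clear of the tin. Next I lower it, release and rise.

Emit:
servo_tool --motion '[[[0,0,0.012,0,0,0,0],[0,0,0.022,0,0,0,0],[0,0,0.029,0,0,0,0],[0,0,0.029,0,0,0,0],[0,0,0.029,0,0,0,0.25],[0,0,0.029,0,0,0,0.3],[0,0,0.029,0,0,0,0.5],[0,0,0.029,0,0,0,0.7],[0,0,0.029,0,0,0,0.7],[0,0,0.01,0,0,0,0.7],[0,0,-0.03,0,0,0,0.7],[0,0,-0.07,0,0,0,0.7],[0,0,-0.11,0,0,0,0.7],[0,0,-0.15,0,0,0,0.7],[0,0,-0.19,0,0,0,0.7],[0,0,-0.19,0,0,0,0.7]]]'

```text
t: 6.27
eef_pos: [0.6677, 0.2064, 0.2337]
tool_rot: [0.002, 0.795, 0.606, 0.007]
contact_force: [0.6, 0.5, 0.8]
gripper_width: 0.702
grasp_force: 0.0
```

```bash
python3 - <<'E'
from h import *
p=h2w(0,-.200,.20);q=h2w(0,-.200,.145)
for a in(74.7,-15.3):rel((p,down(a)),(q,down(a)))
print(np.round(bot.get_obs()["q"],2))
s=cam("scene")
for c in(s,cam("top")):
  print(blobs(c,(172,6),130,60,(300,150,460,280)) , blobs(c,(18,32),90,60,(270,150,460,280)))
E
```

```text
t 6.27 tcp [0.6677 0.2064 0.2337] xang 74.7 F [0.6 0.5 0.8] w 0.7
[-0.168 -0.157  0.03 ] [ 0.13 -0.1  -0.  ]
[-0.168 -0.158  0.085] [ 0.13 -0.1  -0.  ]
t 6.27 tcp [0.6677 0.2064 0.2337] xang 74.7 F [0.6 0.5 0.8] w 0.7
[-0.168 -0.157  0.03 ] [ 0.02 -0.18 17.99]
[-0.168 -0.158  0.085] [ 0.02 -0.18 17.99]
[ 0.04  0.59 -0.65  1.47  0.37  1.2  -0.93]
[(38, [302.0, 228.4], [300, 224, 6, 9])] [(9, [428.6, 164.0], [426, 163, 6, 3]), (7, [316.3, 176.9], [315, 176, 3, 3]), (7, [335.7, 210.0], [333, 209, 6, 3]), (27, [428.2, 210.6], [425, 208, 7, 8]), (48, [423.2, 238.5], [420, 235, 8, 8]), (57, [376.9, 274.9], [373, 271, 9, 9])]
[] [(88, [311.9, 178.0], [304, 175, 18, 8])]
```

Emit:
servo_tool --motion '[[[-0.04,-0.038,0.01,0,0,0,0],[-0.08,-0.076,0.02,0,0,0,0],[-0.112,-0.105,0.03,0,0,0,0],[-0.14,-0.131,0.03,0,0,0,0],[-0.168,-0.157,0.03,0,0,0,0],[-0.168,-0.157,0.05,0.13,-0.1,0,0],[-0.168,-0.157,0.085,0.13,-0.1,0,0],[-0.168,-0.157,0.1,0.13,-0.1,0,0],[-0.168,-0.158,0.11,0.13,-0.1,0,0],[-0.168,-0.158,0.12,0.13,-0.1,0,0],[-0.168,-0.158,0.128,0.13,-0.1,0,0],[-0.168,-0.158,0.135,0.13,-0.1,0,0],[-0.168,-0.158,0.142,0.13,-0.1,0,0],[-0.168,-0.158,0.146,0.13,-0.1,0,0],[-0.168,-0.158,0.146,0.13,-0.1,0,0]]]'

```text
t: 7.62
eef_pos: [0.4686, 0.0849, 0.0813]
tool_rot: [-0.0, 0.795, 0.607, -0.007]
contact_force: [-16.4, -3.5, 52.2]
gripper_width: 0.001
grasp_force: 25.5
```

Emit:
servo_tool --motion '[[[0,0,-0.004,0,0,0,0],[0,0,-0.006,0,0,0,0],[0,0,-0.03,0,0,0,0],[0,0,-0.07,0,0,0,0.6],[0,0,-0.11,0,0,0,0.6],[0,0,-0.11,0,0,0,0.6]]]'

```text
t: 8.12
eef_pos: [0.4734, 0.086, 0.1942]
tool_rot: [0.001, 0.795, 0.607, -0.002]
contact_force: [1.3, 0.6, 0.7]
gripper_width: 0.417
grasp_force: 0.0
```

```bash
python3 - <<'E'
from h import *
s=cam("scene");t=cam("top")
for n,c,b in(("s",s,(260,170,440,320)),("t",t,(280,150,440,310))):
  print(n,"or",blobs(c,(5,17),90,60,b),"ye",blobs(c,(18,32),90,60,b),"red",blobs(c,(172,4),130,60,b))
a=cv2.resize(s["img"][160:320,250:450],None,fx=3.5,fy=3.5,interpolation=2)
cv2.imwrite("pics/s3.png",a[:,:,::-1])
E
```

```text
s or [(18, [377.8, 215.5], [376, 211, 4, 10]), (21, [360.6, 216.5], [359, 212, 4, 9]), (8, [304.1, 223.8], [301, 223, 7, 2]), (13, [297.7, 229.2], [295, 226, 6, 6]), (7, [381.6, 302.9], [381, 301, 2, 5])] ye [(6, [316.3, 176.7], [315, 176, 3, 3]), (31, [335.2, 211.7], [329, 209, 11, 5]), (27, [428.2, 210.6], [425, 208, 7, 8]), (71, [306.3, 226.2], [299, 223, 18, 9]), (48, [423.2, 238.5], [420, 235, 8, 8]), (58, [376.9, 275.1], [373, 271, 9, 10]), (472, [271.0, 306.8], [260, 293, 24, 27])] red [(224, [294.6, 218.0], [283, 212, 25, 13]), (39, [295.2, 230.8], [292, 227, 8, 9]), (550, [337.2, 304.7], [327, 288, 27, 32])]
t or [(9, [300.4, 175.3], [300, 173, 2, 6]), (11, [356.1, 187.6], [355, 185, 3, 7]), (25, [324.4, 238.1], [322, 234, 5, 9])] ye [(314, [328.2, 181.6], [301, 173, 55, 18]), (109, [286.2, 290.6], [280, 282, 14, 18]), (31, [371.5, 293.9], [367, 292, 9, 5])] red [(41, [297.1, 174.3], [294, 171, 8, 8]), (9, [357.3, 188.8], [356, 186, 3, 6])]
```

View pics/s3.png

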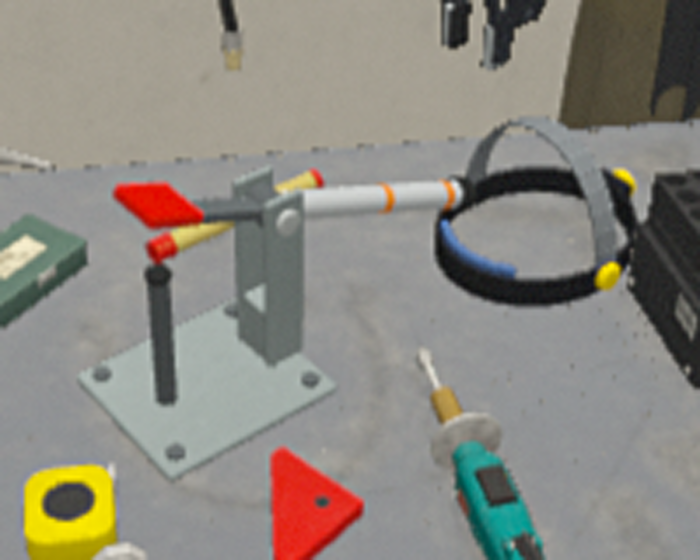

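```bash
python3 - <<'E'
from h import *
s,t=cam("scene"),cam("top")
b,e=tri(t,(324.4,238.1),s,(360.6,216.5));print("band1",b,e,hf(b,HO,TH))
A,B=plane(t,(297.1,174.3),.013),plane(t,(358,188.6),.013);print("tube",hf((A+B)/2,HO,TH),np.linalg.norm(A-B))
rel((h2w(-.0285,-.378,.19),down(74.7,8)),(h2w(-.0285,-.378,.01),down(74.7,8)))
E
```

```text
band1 [0.49444204 0.1704599  0.09790102] 0.003079110299151426 [-0.0008341  -0.11275658]
tube [ 0.15183215 -0.08281459] 0.168599495160611
t 8.32 tcp [0.4685 0.0837 0.187 ] xang 74.7 F [ 0.  -1.3 -0.1] w 0.6
[-0.175 -0.026 -0.001] [-0.14  1.71 -0.01]
[-0.173 -0.023  0.179] [-0.14  1.71 -0.01]
```

Tube middle is 15 cm off the bar line and the bar is fully down. Now I go behind the headgear.

Emit:
servo_tool --motion '[[[-0.04,-0.006,-0.01,0,0,0,0.6],[-0.08,-0.012,-0.01,0,0.4,0,0.6],[-0.12,-0.018,-0.01,0,0.8,0,0.6],[-0.15,-0.022,-0.01,0,1.2,0,0.6],[-0.175,-0.026,0,-0.14,1.7,0,0.6],[-0.175,-0.026,0,-0.14,1.7,0,0.6],[-0.175,-0.026,0,-0.14,1.7,0,0.6],[-0.175,-0.026,0,-0.14,1.7,0,0.6]]]'

```text
t: 8.98
eef_pos: [0.3972, -0.0775, 0.1888]
tool_rot: [-0.043, 0.793, 0.605, 0.055]
contact_force: [-0.1, 0.3, 0.7]
gripper_width: 0.603
grasp_force: 0.0
```

```bash
python3 - <<'E'
from h import *
rel((h2w(-.0285,-.378,.09),down(74.7,8)),(h2w(-.0285,-.378,.01),down(74.7,8)))
print(np.round(bot.get_obs()["q"],2),hf(bot.get_obs()["eef_pos"],HO,TH))
E
```

```text
t 8.98 tcp [ 0.3972 -0.0775  0.1888] xang 74.6 F [-0.1  0.3  0.7] w 0.6
[-0.014  0.001  0.098] [-0.01 -0.   -0.01]
[-0.025  0.001  0.177] [-0.01 -0.   -0.01]
[ 0.79  0.14 -0.68  2.18 -0.07  0.84 -0.1 ] [-0.0292382  -0.37756417]
```

Emit:
servo_tool --motion '[[[-0.006,0,0.04,0,0,0,0.6],[-0.011,0,0.08,0,0,0,0.6],[-0.017,0,0.12,0,0,0,0.6],[-0.021,0.001,0.15,0,0,0,0.6],[-0.025,0.001,0.172,0,0,0,0.6],[-0.025,0.001,0.177,0,0,0,0.6],[-0.025,0.001,0.177,0,0,0,0.6]]]'

```text
t: 9.57
eef_pos: [0.3982, -0.0761, 0.0096]
tool_rot: [-0.044, 0.792, 0.606, 0.055]
contact_force: [-0.1, 0.3, 0.0]
gripper_width: 0.603
grasp_force: 0.0
```

```bash
python3 - <<'E'
from h import *
D=down(74.7,8)
rel(*[(h2w(x,y,.01),D) for x,y in((-.0285,-.378),(-.0285,-.345),(-.01,-.305),(0,-.28),(0,-.255))])
print(np.round(bot.get_obs()["q"],2),hf(bot.get_obs()["eef_pos"],HO,TH))
w=cam("wrist","w1");print(blobs(w,(18,32),110,60,(0,0,640,400),30))
E
```

```text
t 9.57 tcp [ 0.3982 -0.0761  0.0096] xang 74.8 F [-0.1  0.3  0. ] w 0.6
[-0.002  0.    -0.001] [-0.03 -0.01  0.03]
[0.031 0.    0.004] [-0.03 -0.01  0.03]
[0.07  0.019 0.01 ] [-0.03 -0.01  0.03]
[0.095 0.029 0.013] [-0.03 -0.01  0.03]
[0.12  0.029 0.017] [-0.03 -0.01  0.03]
[ 0.58  0.49 -0.51  2.31  0.24  0.39 -0.36] [-0.02861597 -0.37597464]
[(82, [161.9, 57.8], [157, 50, 10, 16]), (72, [482.7, 57.8], [479, 51, 9, 14]), (1182, [324.2, 261.4], [296, 251, 58, 24])]
```

View pics/w1.png

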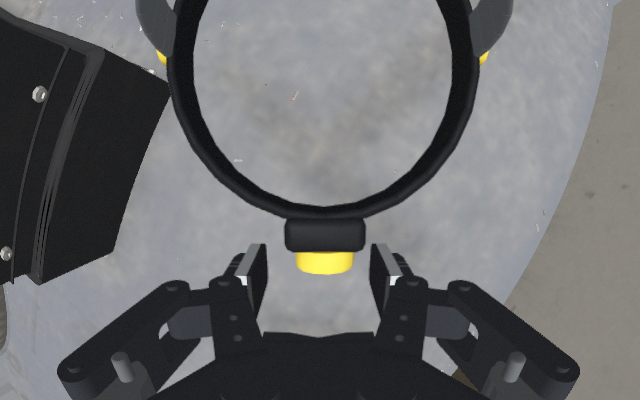

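The wrist view shows the ratchet (knob at (324,261)) centred between the fingers at x≈258 and 380, with the band square on and clear of the box. Now I push.

Emit:
servo_tool --motion '[[[0.008,0,0.001,0,0,0,0.6],[0.015,0,0.002,0,0,0,0.6],[0.02,0,0.003,0,0,0,0.6],[0.025,0,0.003,0,0,0,0.6],[0.03,0,0.004,0,0,0,0.6],[0.034,0.002,0.005,0,0,0,0.6],[0.038,0.004,0.005,0,0,0,0.6],[0.042,0.006,0.006,0,0,0,0.6],[0.046,0.008,0.006,0,0,0,0.6],[0.05,0.01,0.007,0,0,0,0.6],[0.054,0.012,0.007,0,0,0,0.6],[0.058,0.014,0.008,0,0,0,0.6],[0.062,0.016,0.008,0,0,0,0.6],[0.066,0.018,0.009,0,0,0,0.6],[0.07,0.02,0.01,0,0,0,0.6],[0.07,0.02,0.01,0,0,0,0.6]]]'

```text
t: 10.95
eef_pos: [0.4376, -0.0145, 0.0108]
tool_rot: [-0.042, 0.793, 0.605, 0.056]
contact_force: [-0.1, 0.5, -0.8]
gripper_width: 0.601
grasp_force: 0.0
```

```bash
python3 - <<'E'
from h import *
D=down(74.7,8)
rel(*[(h2w(x,y,.01),D) for x,y in((-.01,-.305),(0,-.28),(0,-.255))])
w=cam("wrist","w2");print("wrist",blobs(w,(18,32),110,60,(0,0,640,400),30))
s=cam("scene");t=cam("top")
print(blobs(s,(18,32),90,60,(370,195,450,260)),blobs(t,(18,32),90,60,(330,220,440,310)))
E
```

```text
t 10.95 tcp [ 0.4376 -0.0145  0.0108] xang 74.7 F [-0.1  0.5 -0.8] w 0.6
[ 0.001 -0.003  0.001] [ 0.02 -0.01  0.  ]
[0.026 0.007 0.004] [ 0.02 -0.01  0.  ]
[0.051 0.007 0.008] [ 0.02 -0.01  0.  ]
wrist [(249, [551.6, 11.6], [542, 0, 19, 27]), (52, [471.4, 77.4], [468, 72, 9, 11]), (48, [149.3, 97.7], [145, 93, 9, 10]), (1035, [322.0, 291.7], [294, 281, 56, 23])]
[(23, [410.9, 213.3], [408, 211, 7, 6]), (46, [407.1, 242.6], [404, 239, 7, 8])] [(29, [363.9, 222.6], [360, 221, 9, 4]), (29, [353.8, 283.4], [350, 282, 9, 4])]
```

View pics/w2.png

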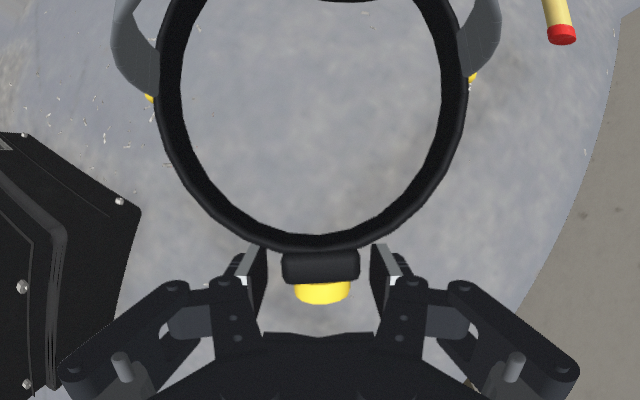

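The headgear is moving with the fingers, still cradled and yawed a few degrees (knobs at (149,98) and (471,77)).

```bash
python3 - <<'E'
from h import *
t=cam("top")
k=[hf(plane(t,p,.019),HO,TH) for p in((363.9,222.6),(353.8,283.4))];d=k[0]-k[1]
print(k,np.mean(k,0),np.degrees(np.arctan2(d[1],d[0])),"tcp",hf(bot.get_obs()["eef_pos"],HO,TH))
E
```

```text
[array([ 0.06654982, -0.20263651]), array([-0.09365794, -0.21308657])] [-0.01355406 -0.20786154] 3.7320104683168807 tcp [-0.00760503 -0.30732413]
```

Emit:
servo_tool --motion '[[[0.004,0.003,0.001,0,0,0,0.6],[0.008,0.006,0.001,0,0,0,0.6],[0.012,0.009,0.002,0,0,0,0.6],[0.016,0.012,0.002,0,0,0.1,0.6],[0.02,0.012,0.003,0,0,0.2,0.6],[0.024,0.012,0.003,0,0,0.3,0.6],[0.028,0.012,0.004,0,0,0.4,0.6],[0.032,0.012,0.004,0,0,0.4,0.6],[0.036,0.012,0.005,0,0,0.4,0.6],[0.04,0.012,0.006,0,0,0.4,0.6],[0.044,0.012,0.006,0,0,0.4,0.6],[0.048,0.012,0.007,0,0,0.4,0.6],[0.052,0.012,0.007,0,0,0.4,0.6],[0.052,0.012,0.007,0,0,0.4,0.6]]]'

```text
t: 12.32
eef_pos: [0.4624, 0.0332, 0.0111]
tool_rot: [-0.043, 0.803, 0.591, 0.055]
contact_force: [-0.0, 0.1, 0.2]
gripper_width: 0.601
grasp_force: 0.0
```

```bash
python3 - <<'E'
from h import *
s=cam("scene","s4");t=cam("top","t4")
a,b=blobs(s,(18,32),90,60,(370,195,450,260)),blobs(t,(18,32),90,60,(330,200,440,310));print(a,b)
k=[hf(plane(t,p[1],.019),HO,TH) for p in b if p[0]>10];print(k,np.mean(k[:2],0),"tcp",hf(bot.get_obs()["eef_pos"],HO,TH))
if len(k)>1: d=k[0]-k[1];print(np.degrees(np.arctan2(d[1],d[0])))
E
```

```text
[(21, [395.8, 217.5], [393, 216, 6, 5]), (52, [390.3, 247.7], [387, 244, 8, 9])] [(26, [345.7, 213.3], [342, 212, 8, 4]), (31, [334.9, 273.5], [331, 272, 9, 4])]
[array([ 0.07910155, -0.15034625]), array([-0.08087873, -0.15955373])] [-0.00088859 -0.15494999] tcp [ 0.00453882 -0.25448377]
3.293956631843865
```

Headgear at hanger (-0.001, -0.155). Retreating.

Emit:
servo_tool --motion '[[[-0.015,0,-0.002,0,0,0,0.6],[-0.035,0,-0.005,0,0,0,0.6],[-0.06,0,-0.008,0,0,0,0.6],[-0.06,0,-0.04,0,0,0,0.6],[-0.06,0,-0.08,0,0,0,0.6],[-0.06,0,-0.12,0,0,0,0],[-0.05,0,-0.16,0,0,0,0],[-0.04,0,-0.2,0,0,0,0],[-0.03,0,-0.24,0,0,0,0],[-0.03,0,-0.25,0,0,0,0],[-0.03,0,-0.25,0,0,0,0]]]'

```text
t: 13.33
eef_pos: [0.446, -0.0302, 0.2578]
tool_rot: [-0.04, 0.804, 0.591, 0.057]
contact_force: [-0.4, 0.2, -1.2]
gripper_width: -0.002
grasp_force: 0.0
```

```bash
python3 - <<'E'
from h import *
s=cam("scene");t=cam("top")
p,e=tri(t,blobs(t,(172,4),140,60,(215,190,265,240))[0][1],s,blobs(s,(172,4),140,60,(270,200,315,240))[0][1]);print("pad",p,e,hf(p,HO,TH))
b=blobs(t,(18,32),90,60,(330,200,440,310));print(b)
for a in(74.7,30):rel((h2w(0,.1,.25),down(a)),(h2w(0,.1,.2),down(a)),(h2w(0,.1,.15),down(a)))
print(np.round(bot.get_obs()["q"],2))
E
```

```text
pad [0.54861761 0.36722313 0.18066454] 0.000278192720434664 [-0.00049917  0.09132832]
[(27, [345.7, 213.3], [342, 212, 8, 4]), (51, [381.6, 250.8], [379, 246, 6, 11]), (30, [334.8, 273.5], [331, 272, 9, 4])]
t 13.43 tcp [ 0.4434 -0.0303  0.2538] xang 72.6 F [ 0.   0.3 -1. ] w -0.0
[ 0.415 -0.018  0.062] [-0.02 -1.59 -0.42]
[ 0.408 -0.018  0.111] [-0.02 -1.59 -0.42]
[ 0.401 -0.018  0.161] [-0.02 -1.59 -0.42]
t 13.43 tcp [ 0.4434 -0.0303  0.2538] xang 72.6 F [ 0.   0.3 -1. ] w -0.0
[ 0.415 -0.018  0.062] [-0.63 -1.5   8.51]
[ 0.408 -0.018  0.111] [-0.63 -1.5   8.51]
[ 0.401 -0.018  0.161] [-0.63 -1.5   8.51]
[ 0.67  0.11 -0.67  2.03 -0.08  0.99 -0.26]
```

Emit:
servo_tool --motion '[[[0.04,-0.002,0,0,0,0,0],[0.08,-0.004,0.005,0,0,0,0],[0.12,-0.006,0.01,0,-0.3,0,0],[0.16,-0.008,0.02,0,-0.6,0,0],[0.2,-0.01,0.028,0,-0.9,-0.2,0],[0.24,-0.012,0.034,0,-1.2,-0.4,0],[0.28,-0.014,0.04,0,-1.6,-0.4,0],[0.32,-0.016,0.046,0,-1.6,-0.4,0],[0.36,-0.017,0.052,0,-1.6,-0.4,0],[0.39,-0.018,0.058,0,-1.6,-0.4,0],[0.41,-0.018,0.062,0,-1.6,-0.4,0],[0.41,-0.018,0.062,0,-1.6,-0.4,0],[0.407,-0.018,0.09,0,-1.6,-0.4,0],[0.407,-0.018,0.1,0,-1.6,-0.4,0],[0.407,-0.018,0.1,0,-1.6,-0.4,0]]]'

```text
t: 14.68
eef_pos: [0.5487, 0.3709, 0.2067]
tool_rot: [-0.0, 0.795, 0.606, -0.005]
contact_force: [-0.9, -0.8, -1.2]
gripper_width: -0.0
grasp_force: 0.0
```

```bash
python3 - <<'E'
from h import *
D=down(74.7)
rel(*[(h2w(0,.097,z),D) for z in(.19,.17,.152)])
E
```

```text
t 14.68 tcp [0.5487 0.3709 0.2067] xang 74.7 F [-0.9 -0.8 -1.2] w -0.0
[0.002 0.001 0.017] [-0.08  0.08 -0.01]
[0.002 0.002 0.037] [-0.08  0.08 -0.01]
[0.002 0.002 0.055] [-0.08  0.08 -0.01]
```

Now I press slowly, because the headgear is lifting.

Emit:
servo_tool --motion '[[[0.002,0.001,0.01,0,0,0,0],[0.002,0.001,0.015,0,0,0,0],[0.002,0.001,0.018,0,0,0,0],[0.002,0.002,0.021,0,0,0,0],[0.002,0.002,0.024,0,0,0,0],[0.002,0.002,0.027,0,0,0,0],[0.002,0.002,0.03,0,0,0,0],[0.002,0.002,0.033,0,0,0,0],[0.002,0.002,0.036,0,0,0,0],[0.002,0.002,0.039,0,0,0,0],[0.002,0.002,0.042,0,0,0,0],[0.002,0.002,0.045,0,0,0,0],[0.002,0.002,0.047,0,0,0,0],[0.002,0.002,0.049,0,0,0,0],[0.002,0.002,0.051,0,0,0,0],[0.002,0.002,0.052,0,0,0,0],[0.002,0.002,0.053,0,0,0,0],[0.002,0.002,0.053,0,0,0,0]]]'

```text
t: 16.18
eef_pos: [0.5547, 0.3794, 0.163]
tool_rot: [-0.002, 0.795, 0.607, 0.005]
contact_force: [0.6, 3.9, 8.6]
gripper_width: -0.0
grasp_force: 4.2
```

Emit:
servo_tool --motion '[[[0,0,0.002,0,0,0,0],[0,0,0.004,0,0,0,0],[0,0,0.006,0,0,0,0],[0,0,0.008,0,0,0,0],[0,0,0.008,0,0,0,0],[0,0,0.008,0,0,0,0]]]'

```text
t: 16.68
eef_pos: [0.5548, 0.3797, 0.1551]
tool_rot: [-0.002, 0.795, 0.607, 0.005]
contact_force: [1.6, 6.6, 8.7]
gripper_width: 0.003
grasp_force: 4.2
```

Emit:
servo_tool --motion '[[[0,0,0.002,0,0,0,0],[0,0,0.004,0,0,0,0],[0,0,0.005,0,0,0,0],[0,0,0.006,0,0,0,0],[0,0,0.006,0,0,0,0]]]'

```text
t: 17.1
eef_pos: [0.555, 0.3801, 0.1529]
tool_rot: [-0.002, 0.795, 0.607, 0.006]
contact_force: [-5.3, -0.4, 31.1]
gripper_width: 0.002
grasp_force: 15.6
```

The force jumped to 31 N at z = 0.153, so the bar is at its upper stop. Release and look.

Emit:
servo_tool --motion '[[[0,0,-0.004,0,0,0,0],[0,0,-0.008,0,0,0,0],[0,0,-0.03,0,0,0,0],[0,0,-0.07,0,0,0,0],[0,0,-0.1,0,0,0,0],[0,0,-0.1,0,0,0,0],[0,0,-0.1,0,0,0,0],[0,0,-0.1,0,0,0,0],[0,0,-0.1,0,0,0,0],[0,0,-0.1,0,0,0,0],[0,0,-0.1,0,0,0,0],[0,0,-0.1,0,0,0,0]]]'

```text
t: 18.1
eef_pos: [0.5529, 0.3747, 0.2441]
tool_rot: [-0.001, 0.795, 0.606, -0.001]
contact_force: [-0.3, -0.7, 0.1]
gripper_width: -0.001
grasp_force: 0.0
```

```bash
python3 - <<'E'
from h import *
for i in range(2):
    s=cam("scene");t=cam("top")
    a,b=blobs(s,(18,32),90,60,(370,170,450,260)),blobs(t,(18,32),90,60,(325,195,440,310));print(a,b)
    print(blobs(s,(5,17),90,60,(340,170,440,240)))
    print("tin etc",blobs(t,(172,4),140,60,(215,190,300,310)))
a=cv2.resize(s["img"][150:320,250:450],None,fx=3.5,fy=3.5,interpolation=2)
cv2.imwrite("pics/s5.png",a[:,:,::-1])
E
```

```text
[(27, [395.8, 211.5], [392, 209, 7, 8]), (56, [390.2, 239.0], [386, 235, 9, 9])] [(30, [344.1, 211.6], [340, 210, 9, 4]), (51, [381.5, 250.2], [379, 245, 6, 11])]
[(17, [381.6, 193.7], [379, 191, 5, 7]), (20, [362.5, 202.6], [360, 199, 5, 9])]
tin etc []
[(27, [395.8, 211.5], [392, 209, 7, 8]), (56, [390.0, 239.1], [386, 235, 9, 9])] [(30, [344.1, 211.6], [340, 210, 9, 4]), (51, [381.5, 250.2], [379, 245, 6, 11])]
[(17, [381.6, 193.7], [379, 191, 5, 7]), (21, [362.5, 202.4], [360, 199, 5, 9])]
tin etc []
```

View pics/s5.png

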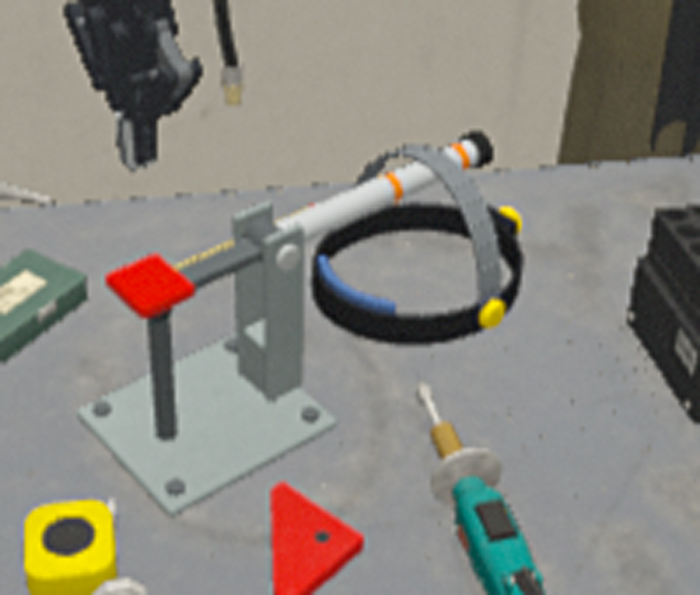

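The headgear hangs still on a level bar: the pad is on its stop and the strap sits between the bands. The robot is clear of everything.

```bash
python3 -c "
from station import bot
print(bot.hand_in())"
```

```text
the job is handed in; nothing more can be done
None
```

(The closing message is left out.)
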